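# Press a vial cap home and hold the sprung clamp open at the green band

## Robot

A 6-joint arm with a two-finger parallel gripper is mounted at the origin on a cart in front of the work surface, level with it; the furniture and walls round the work are solid. World frame = base frame: x ahead of the robot, y to its left, z up, the work surface at z = 0. Lengths are in m, angles in rad, forces in N, time in s.
With the tool pointing down it reaches from about 0.3 to 0.875 m from the base axis. Payload 4.2 kg.
Tool frame: the origin (TCP) lies midway between the tips of the shut fingers; the grasp point (between the pads) lies 19 mm behind it; z points along the fingers, y is the line along which they close (so a half turn about z gives the same grasp; the last joint's range is limited). The gripper opens to 85 mm and grips with 20 to 120 N. Pads are 22 mm wide; open, the fingers measure 114 mm over their backs; the gripper's body (76 mm by 85 mm) begins 54 mm behind the grasp point. The pads swing forward as they close: fully open they stand 13 mm farther back than shut.
Start: joints at [-0.02, 0.32, 1.565, -0, 1.257, -0.02], TCP at [0.575, 0, 0.205] pointing down, gripper open.
Joint ranges: [-3.11, 3.11], [-0.84, 2.01], [0.21, 2.61], [-1.34, 4.49], [0.05, 2.63], [-2.56, 2.56]. Speed limits (rad/s): [2.57, 2.57, 3.14, 3.14, 3.14, 3.14].

## Interface

Orientations are given as a unit quaternion [x, y, z, w].
In Python, from workcell import sensors, cams, ticket gives the robot as it stands.
- The arm moves only by the tool jog_arm, never from a script. Its argument "series" is a list of rows, each an object of numbers: "fingers": the gripper command: -1 is shut, 1 is fully open, values between are in proportion; "tx", "ty", "tz": the shift along the world's x, y, z in mm; "yaw": the turn about the world's z in degrees. In form: [{"fingers": .., "tx": .., "ty": .., "tz": .., "yaw": ..}, ...]. A call has 1 to 10 rows; each row is the pose to reach, as a shift and turn from the pose commanded when the call began; what a row does not reach only later rows make up. A row lasts 1/8 s, in which the tool goes at most 62.5 mm and 10.7 degrees, less where a joint would pass 70% of its speed; a pose out of reach is approached as far as the arm can. A call with a gripper value outside its range is refused whole. The fingers move at their own pace and stop on an object; "grip_force" is the grip in N (left out, the last holds). Time passes only in rows, so rows that repeat a pose let the fingers close. It gives the time, the measured TCP pose, the force, the opening and the grip force at its end, in the units of the state.
- sensors.observe(): the state, without advancing time (a new reading comes with each control period).
- cams.get_image(name): name is "scene" or "side" or "wrist"; returns a dict with "image" (384x512x3 uint8, red, green, blue), "camera_matrix" (3x3 intrinsics, pixels), "k1" (the pictures are not rectified: a ray, as slopes to the right and down, at radius r is drawn at 1 + k1 r^2 times it, then the intrinsics apply), "xyz" and "orientation" of the camera in the world; the wrist camera has in their place "mount" (4x4, takes a point from camera to tool coordinates, whose origin is the TCP and whose axes are the flange's). Camera axes: x right, y up, looking along -z (the intrinsics and any distortion apply to the point x, -y, -z); pixel columns grow to the right and rows downward; lengths in m; the calibration is good to about 2 mm. A picture is of the moment at which its call begins: read the wrist's pose just before it. There is no depth.
- ticket.finish_job(): hands the job in; it is judged then, once.
The state is a dict: "time": time; "qpos": joint angles; "joint_vel": joint speeds; "effort": joint torques, N m; "position": TCP position; "ee_rot": TCP orientation; "wrist_force": force on the tool from outside, world axes, zero at the start; "ft_torque": the same for the moment, N m; "finger_gap": finger opening in m; "finger_force": force on a finger pad.
Only numpy, scipy, OpenCV 4.12 (cv2) and the standard library are available. Lean on these libraries where they do the work, as an engineer would, in place of code of your own. Each camera call takes 0.05 s, during which the arm holds its last target. There are 200 camera calls.

## Task

Press the cap onto the vial standing in the bench press: pull the lever by its black grip forward through its full stroke, then ease it slowly back to rest without letting it snap. Then draw the sprung clamp slide out by its black post until its red pointer stands within the green band, and finish while still holding it there with the gripper, so that the vial stands free for a colleague to take. Leave the vial standing in its seat, do not shift the green band, and do not disturb the loose vials, cup and dropper bottle.

Things in the scene. Friction and masses are not known exactly. Their poses are not given: they have to be found in the camera images.
- press: White and grey bench cap press, fixed; base 265 x 92 mm, its top 14 mm high; column and arm at the rear up to 165 mm high. Origin on the worktop on its centre line, 160 mm behind the front edge of the base; x to its rear (front, -x, faces the robot), y to its left (lever side), z up. The slide runs along -x. The lever's pivot axis is parallel to y through x 20, y 46, z 145 mm of this frame.
- lever_grip (a point): Middle of the black round grip (diameter 18 mm, 52 mm long, lying along the press's y) that sticks out to the left of the lever's end, at y = 78 mm of the press frame, 100 mm from the pivot axis; free all round. At rest the lever leans 0.15 rad back (+x) of upright, grip about 244 mm above the worktop; pulled forward (-x) and down by 1.0 rad it meets its stop, grip about 211 mm high.
- lever (a joint): Angle of the sprung lever, rad: 0 at rest, 1.0 at its forward stop. A spring returns it (about 2.5 N at the grip at rest, 7 N at the stop, 1 N more while the cap is pressed); let go, it snaps back. Ease it back over 1 s or longer; 4 rad/s is too fast. The ram goes down 26 mm per rad and meets the cap in the last part of the stroke.
- vial_cap (a joint): How far the aluminium cap has been pressed down on the vial, m: 0 at the start; about 0.0045 once the lever has reached its stop. It stays where it is pressed.
- vial: Loose amber glass vial, diameter 30 mm, 62 mm high with its cap on, standing in a 6 mm deep round seat of the press under the ram. Origin at the centre of its underside, z up. Not to be handled.
- press_vial_seat (a point): Centre of the floor of the vial's seat, where the vial's underside belongs.
- clamp_slide: Sprung slide with blue jaws round the vial's front. Its frame coincides with the press's while it is fully home; it moves out along the press's -x by up to 58 mm. A spring pulls it home: about 4.5 N at home, growing by 0.9 N per 10 mm; let go, it shuts. Its plate's top is 29 mm above the worktop.
- slide_post (a point): Middle of the gripping part of the black upright post on the slide, 55 mm above the worktop. The post is 16 mm in diameter and ends 78 mm above the worktop; it is free all round above 33 mm height (lower: slide plate, a black spring barrel to the left with its top at 30 mm).
- pointer (a point): Tip of the thin red pointer on the right side (-y) of the slide; it moves with the slide.
- band_mid (a point): Middle of the green band, a rider 10 mm long along the slide's travel, on the white scale at the right of the press; set anew each time, 16 to 48 mm in front of the pointer's home place. The pointer is within the band when less than 5 mm from this point along the travel. Axes as the press's. It is stiff; leave it in place.
- vial_2: Loose bystander: finished amber vial with aluminium cap, diameter 30 mm, 58 mm high; origin at the centre of its underside.
- vial_3: Loose bystander: another finished amber vial, same size.
- sample_cup: Loose bystander: clear sample cup with red lid, diameter 58 mm, 63 mm high; origin at the centre of its underside.
- dropper: Loose bystander: brown dropper bottle with black top, diameter 34 mm, 102 mm high; origin at the centre of its underside.

How it is judged:
By the outcome, as a careful person would: the job done as asked, in the order asked, and still so for the second after the job is handed in, while the arm keeps its last pose, push and grip.
It also fails if it takes over 56 s, if anything falls off the work surface, if the arm or the gripper's body presses on something with over 40 N, if the wrist force passes 120 N, or if a joint passes its speed limit or range.

## Working session

There is one attempt and no reset: what is moved stays moved. The work goes in short steps, Python scripts to look and compute and a tool call to move; the robot and the scene stay as the last step left them, time stands still between calls to the robot, and variables do not carry over. Pictures are saved under pics/ and viewed, at most 10 in all, crops included, and the job is handed in when it is done.

Besides the shell and the picture viewer there is one more tool, called after "Request:" as name(argument=value, ...) on one line, values as JSON. jog_arm: Moves the arm, as the interface text tells. Its arguments: {"type":"object","properties":{"series":{"type":"array","items":{"type":"object","properties":{"fingers":{"type":"number"},"tx":{"type":"number"},"ty":{"type":"number"},"tz":{"type":"number"},"yaw":{"type":"number"}}}},"grip_force":{"type":"number"}},"required":["series"]}

```bash
mkdir -p pics; ls; cat > h.py <<'E'
import numpy as np, cv2
from scipy.spatial.transform import Rotation as R
from workcell import sensors, cams, ticket
def grab(n,f):
    s=sensors.observe(); d=cams.get_image(n); cv2.imwrite(f'pics/{f}.png',cv2.cvtColor(d['image'],cv2.COLOR_RGB2BGR)); 
    if n=='wrist':
        T=np.eye(4);T[:3,:3]=R.from_quat(s['ee_rot']).as_matrix();T[:3,3]=s['position'];M=T@np.array(d['mount'])
    else:
        M=np.eye(4);M[:3,:3]=R.from_quat(d['orientation']).as_matrix();M[:3,3]=d['xyz']
    np.savez(f'pics/{f}.npz',K=d['camera_matrix'],k=d['k1'],M=M); return d
def load(f):
    z=np.load(f'pics/{f}.npz'); return z['K'],float(z['k']),z['M']
def ray(f,u,v):
    K,k,M=load(f); a=cv2.undistortPoints(np.array([[[u,v]]],float),K,np.array([k,0,0,0.]))[0,0]
    return M[:3,3],M[:3,:3]@np.array([a[0],-a[1],-1])
def plane(f,u,v,z):
    o,d=ray(f,u,v); return o+d*(z-o[2])/d[2]
def proj(f,P):
    K,k,M=load(f); p=(np.atleast_2d(P)-M[:3,3])@M[:3,:3]; a=np.c_[p[:,0],-p[:,1]]/-p[:,2:]
    a=a*(1+k*(a**2).sum(1,keepdims=True)); return a@K[:2,:2].T+K[:2,2]
E
python3 - <<'E'
from h import *
for n in ['scene','side','wrist']: grab(n,n+'0'); print(n,load(n+'0')[2].round(3).tolist())
a=[cv2.imread(f'pics/{n}0.png') for n in ['scene','side']]
for n,i in zip('ab',a): cv2.imwrite(f'pics/{n}.png',cv2.resize(i,(800,600),interpolation=cv2.INTER_CUBIC))
s=sensors.observe();print(s)
E
```

```text
pics
scene [[0.575, 0.427, -0.698, -0.289], [-0.818, 0.324, -0.476, -0.431], [0.023, 0.844, 0.535, 0.787], [0.0, 0.0, 0.0, 1.0]]
side [[0.337, 0.391, -0.857, -0.896], [-0.941, 0.132, -0.31, -0.365], [-0.008, 0.911, 0.412, 0.848], [0.0, 0.0, 0.0, 1.0]]
wrist [[1.0, -0.0, 0.001, 0.574], [-0.0, 0.961, 0.275, 0.07], [-0.001, -0.275, 0.961, 0.372], [0.0, 0.0, 0.0, 1.0]]
{'time': 0.15, 'qpos': array([-1.99947071e-02,  3.20155239e-01,  1.56538982e+00, -1.07682431e-05,
        1.25742786e+00, -2.00216200e-02]), 'joint_vel': array([ 0.00035609, -0.00140397, -0.00334582,  0.00097811, -0.00076194,
        0.00029327]), 'effort': array([-9.13009580e-05, -4.15840280e+01, -2.34345907e+01, -1.12702321e-04,
        5.94026569e-03, -2.51738534e-06]), 'position': array([5.74600399e-01, 8.27147238e-06, 2.04473070e-01]), 'ee_rot': array([ 7.07095921e-01,  7.07117304e-01, -4.81829358e-04, -4.94115514e-04]), 'wrist_force': array([-0.71196198,  0.30793579,  0.71912137]), 'ft_torque': array([ 0.01600626,  0.04701659, -0.03997326]), 'finger_force': 0.0, 'finger_gap': 0.08562608537363689}
```

View pics/a.png

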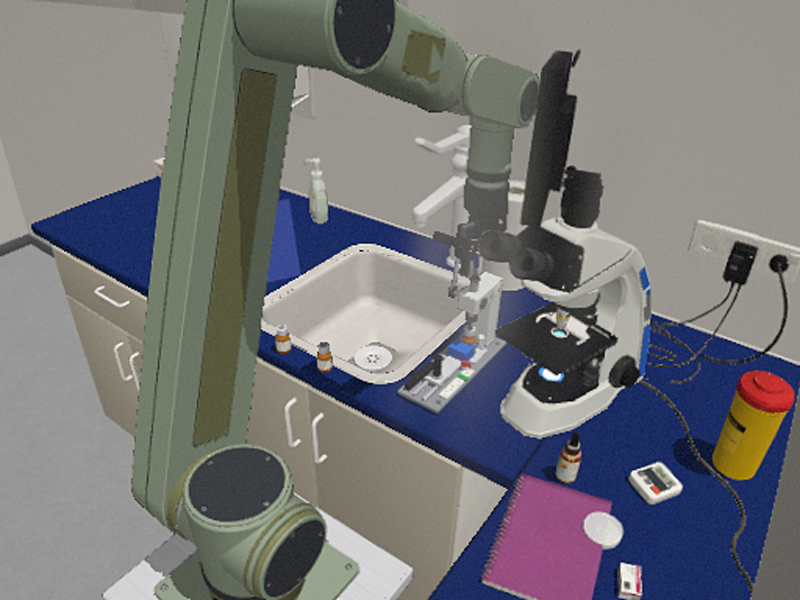

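View pics/b.png

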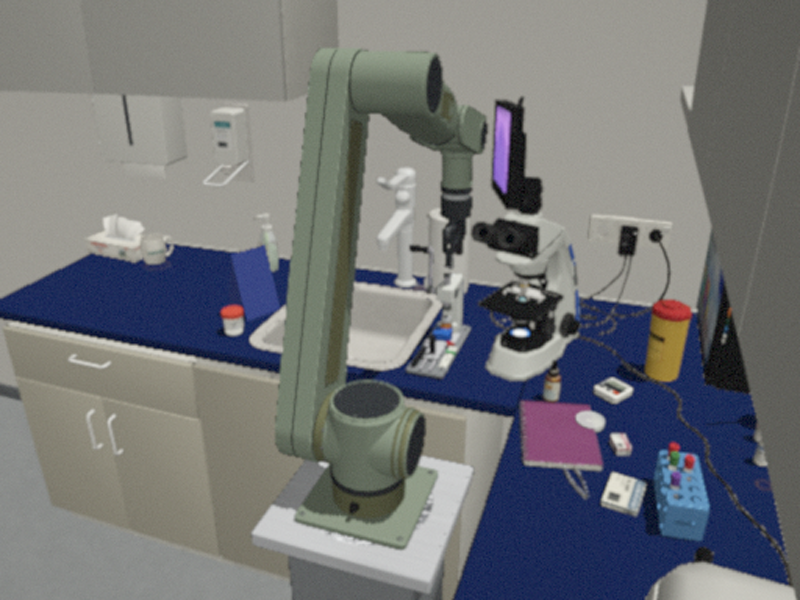

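The press stands right of the sink and left of the microscope: at about (450,360) in the scene view and (440,340) in the side view. Next I'll look at the wrist picture and an enlarged crop of the scene.

```bash
python3 - <<'E'
from h import *
a=cv2.imread('pics/scene0.png')[135:275,245:345]
b=cv2.imread('pics/side0.png')[140:245,250:320]
w=cv2.imread('pics/wrist0.png')
cv2.imwrite('pics/c.png',np.hstack([cv2.resize(a,(400,560),interpolation=cv2.INTER_CUBIC),cv2.resize(b,(373,560),interpolation=cv2.INTER_CUBIC)]))
cv2.imwrite('pics/d.png',cv2.resize(w,(800,600),interpolation=cv2.INTER_CUBIC))
E
```

```text
(no output)
```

View pics/c.png

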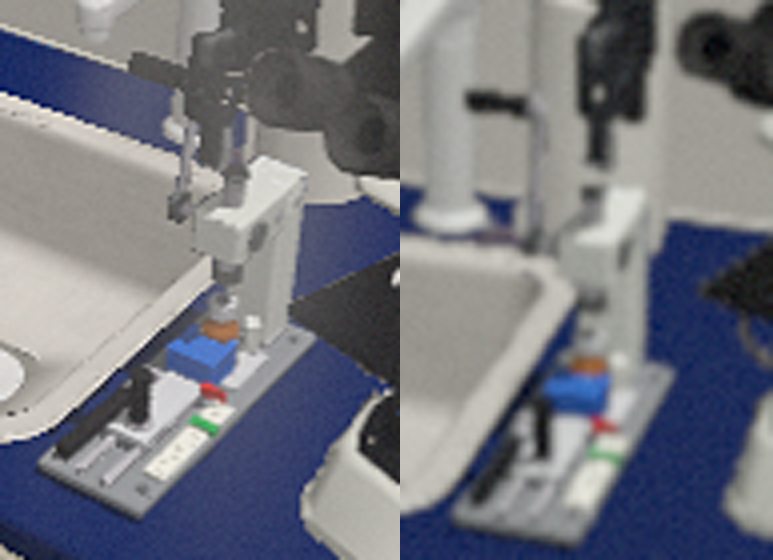

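View pics/d.png

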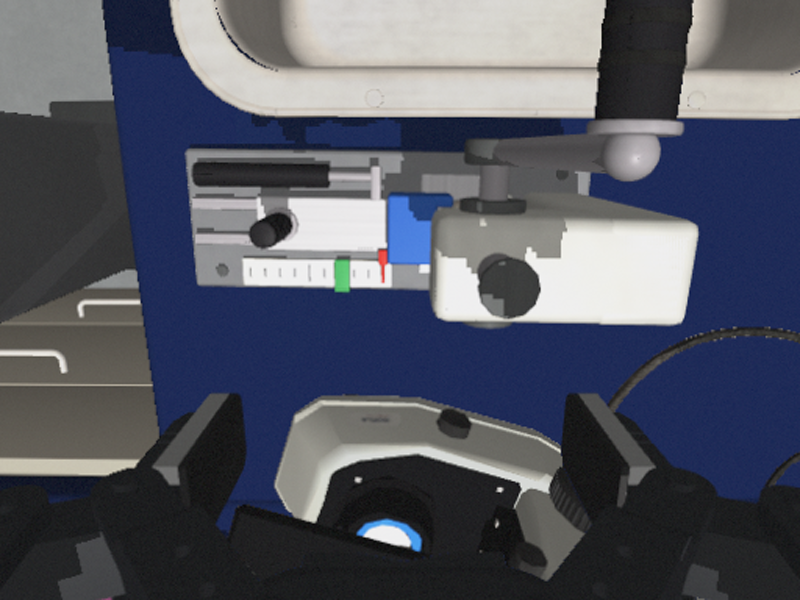

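The wrist view shows the press nearly aligned with world x. In 800-wide pixels: base front-left corner (187,150), front-right (198,285), post top (263,233), red pointer about (383,265), green band about (342,274), grip about (645,60).

```bash
python3 - <<'E'
from h import *
from scipy.optimize import least_squares
q=lambda u,v,z:plane('wrist0',u/1.5625,v/1.5625,z)
for n,u,v,z in [('FL',187,150,.014),('FR',198,285,.014),('RL',590,173,.014),('posttop',263,233,.078),('postbase',285,222,.033),('gripend?',640,0,.244),('gripinner',643,118,.244),('knob',640,158,.242),('band',342,274,.02),('bandF',335,260,.02),('bandR',350,260,.02),('ptr',383,270,.022)]: print(n,q(u,v,z).round(4))
# fit pose with corner points in wrist, scene, side
obs=[('wrist0',187/1.5625,150/1.5625,(-.16,.046,.014)),('wrist0',198/1.5625,285/1.5625,(-.16,-.046,.014)),
('scene0',245+38/4,135+465/4,(-.16,.046,.012)),('scene0',245+140/4,135+514/4,(-.16,-.046,.012)),
('side0',250+455/5.33,140+518/5.33,(-.16,.046,.012)),('side0',250+580/5.33,140+540/5.33,(-.16,-.046,.012)),('wrist0',590/1.5625,173/1.5625,(.105,.046,.014))]
def W(p,P):
    c,s=np.cos(p[2]),np.sin(p[2]); P=np.array(P); return np.array([p[0]+c*P[0]-s*P[1],p[1]+s*P[0]+c*P[1],P[2]])
f=lambda p:np.concatenate([(proj(o[0],W(p,o[3]))[0]-o[1:3])*(1 if o[0]=='wrist0' else .7) for o in obs])
r=least_squares(f,[.55,.1,0],loss='soft_l1');print(r.x,r.fun.round(1))
s,c=np.sin(.15),np.cos(.15)
for y in (.052,.078,.104):
  g=W(r.x,(.02+.1*s,y,.145+.1*c)); print('grip',y,g,proj('wrist0',g)*1.5625)
g=W(r.x,(.02+.1*np.sin(-.85),.078,.145+.1*np.cos(.85)));print('grip stop',g)
p=r.x;ax=np.array([np.cos(p[2]),np.sin(p[2])])
for n,u,v,z in [('posttop',263,233,.078),('band',342,274,.02),('ptr',383,270,.022)]:
  d=q(u,v,z)[:2]-p[:2];print(n,d@ax,-d[0]*ax[1]+d[1]*ax[0])
E
```

```text
FL [0.4348 0.0715 0.014 ]
FR [ 0.4328 -0.0178  0.014 ]
RL [0.6951 0.057  0.014 ]
posttop [0.497  0.0271 0.078 ]
postbase [0.4996 0.0275 0.033 ]
gripend? [0.6253 0.1017 0.244 ]
gripinner [0.6286 0.0774 0.244 ]
knob [0.6297 0.0686 0.242 ]
band [ 0.5329 -0.0088  0.02  ]
bandF [0.5286 0.0007 0.02  ]
bandR [0.5385 0.0007 0.02  ]
ptr [ 0.5605 -0.0057  0.022 ]
[ 0.59190862  0.01688826 -0.05383746] [ -0.1   0.1  -2.7   2.4  -0.2  -1.2  -0.3  -0.1 -52.7  -1.2 -52.7  -0.7
   4.1  -0.2]
grip 0.052 [0.6296     0.06693254 0.24387711] [[641.97804093 165.32479184]]
grip 0.078 [0.63099909 0.09289487 0.24387711] [[661.29505007  44.4401211 ]]
grip 0.104 [0.63239819 0.1188572  0.24387711] [[681.6985687  -88.73027317]]
grip stop [0.54105774 0.09774177 0.21099831]
posttop -0.09527647443665409 0.005102349572323604
band -0.057510775842251435 -0.02885899574276724
ptr -0.030177958007932666 -0.024223431367589747
```

```bash
python3 - <<'E'
from h import *
from scipy.optimize import least_squares
k=1.5625
S=lambda u,v:('scene0',245+u/4,135+v/4); D=lambda u,v:('side0',250+(u-400)/5.33,140+v/5.33); Wr=lambda u,v:('wrist0',u/k,v/k)
def tri(*o):
    f=lambda x:np.concatenate([proj(a[0],x)[0]-a[1:] for a in o]); r=least_squares(f,[.55,.05,.1]); return r.x.round(4),r.fun.round(1)
print('grip outer',tri(S(133,67),D(468,99)))
print('grip inner',tri(S(187,80),D(528,104)))
print('FL',tri(S(38,465),D(455,518),Wr(187,150))); print('FR',tri(S(140,516),D(580,543),Wr(198,285)))
print('RR',tri(S(315,335),D(672,372)))
print('posttop',tri(S(141,372),D(543,402),Wr(263,233)))
print('ptr',tri(S(224,396),D(615,426),Wr(383,281)))
print('band',tri(S(205,425),D(607,456),Wr(342,275)))
E
python3 - <<'E'
import sys; sys.path.insert(0,'.')
import cv2
w=cv2.imread('pics/wrist0.png')[60:220,110:460]
cv2.imwrite('pics/e.png',cv2.resize(w[:150,:270],(800,444),interpolation=cv2.INTER_CUBIC))
E
```

```text
grip outer (array([0.6251, 0.1234, 0.2415]), array([-0.1, -0.2,  0.2,  0.3]))
grip inner (array([0.6329, 0.0801, 0.2406]), array([-0. , -0.1,  0.1,  0.1]))
FL (array([0.4323, 0.0713, 0.0072]), array([-0.8, -0. , -0.4, -0.3,  0.2,  0.3]))
FR (array([ 0.4303, -0.0198,  0.0071]), array([-0.6,  0.4, -0.4, -0.5,  0.2,  0.3]))
RR (array([ 0.7081, -0.019 ,  0.0008]), array([ 0.1,  0.1, -0.1, -0.1]))
posttop (array([0.4962, 0.0264, 0.0744]), array([-0.8,  0.2, -0.2, -0.3,  0.1,  0.2]))
ptr (array([ 0.5607, -0.0118,  0.0281]), array([-0.4,  0.2,  0.2, -0.2,  0.1,  0.1]))
band (array([ 0.5328, -0.0105,  0.0174]), array([-1. ,  0.3, -0.6, -0.2,  0.2,  0.4]))
```

View pics/e.png

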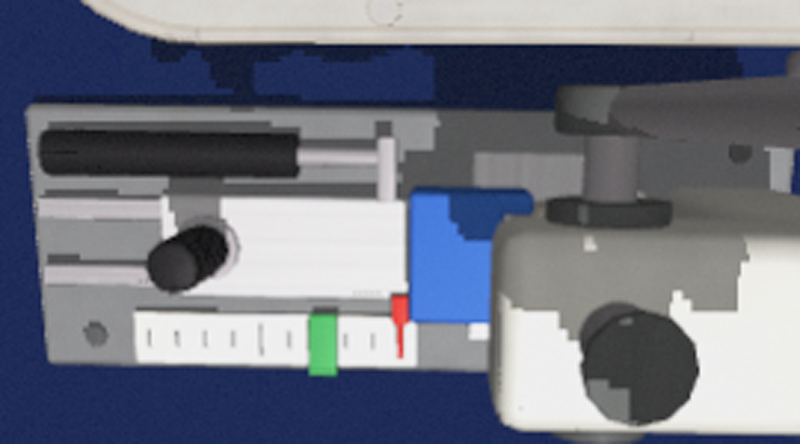

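```bash
python3 - <<'E'
from h import *
from scipy.optimize import least_squares
k=1.5625
S=lambda u,v:('scene0',u/k,v/k); D=lambda u,v:('side0',u/k,v/k)
def tri(*o):
    f=lambda x:np.concatenate([proj(a[0],x)[0]-a[1:] for a in o]); r=least_squares(f,[.55,.05,.1]); return r.x.round(4),r.fun.round(1)
print('eyepiece',tri(S(515,265),D(510,238)));print('eyepieceL',tri(S(488,243),D(478,233)))
print('spout',tri(S(422,217),D(385,240)));print('faucet top',tri(S(462,130),D(404,172)))
print('monitor low',tri(S(530,220),D(510,188)))
C=lambda u,v,z:plane('wrist0',110+u/2.963,60+v/2.963,z).round(4)
for n,u,v,z in [('L',28,104,.014),('L2',435,110,.014),('R',48,362,.014),('R2',490,370,.014),('slide plate',163,198,.029),('plate2',405,200,.029),('blue',410,195,.045),('blue2',410,320,.045),('headF',492,300,.165),('ptrtip',400,356,.02),('ptrtip',400,356,.026),('bandF',309,345,.018),('bandR',338,345,.018),('posttopF',148,265,.078),('posttopR',203,265,.078)]: print(n,C(u,v,z))
E
```

```text
eyepiece (array([ 0.3592, -0.1621,  0.3968]), array([ 0.4,  0.9, -0.9, -1.2]))
eyepieceL (array([ 0.4367, -0.0831,  0.3712]), array([ 0.3,  0.6, -0.5, -0.8]))
spout (array([0.7565, 0.2391, 0.2022]), array([-0.1, -0.4,  0.2,  0.5]))
faucet top (array([0.9055, 0.2359, 0.3611]), array([ 0.1,  0.5, -0.2, -0.6]))
monitor low (array([ 0.3474, -0.1727,  0.4789]), array([-1.7, -4.2,  3.7,  6.2]))
L [0.4346 0.0724 0.014 ]
L2 [0.5726 0.07   0.014 ]
R [ 0.4323 -0.0176  0.014 ]
R2 [ 0.5924 -0.0206  0.014 ]
slide plate [0.4825 0.042  0.029 ]
plate2 [0.5627 0.0412 0.029 ]
blue [0.5649 0.0441 0.045 ]
blue2 [0.5646 0.004  0.045 ]
headF [0.585  0.0322 0.165 ]
ptrtip [ 0.5602 -0.014   0.02  ]
ptrtip [ 0.5604 -0.0126  0.026 ]
bandF [ 0.5278 -0.0104  0.018 ]
bandR [ 0.5381 -0.0104  0.018 ]
posttopF [0.4898 0.0269 0.078 ]
posttopR [0.5058 0.0268 0.078 ]
```

Everything agrees: press origin about (0.593, 0.023), yaw about −0.019 rad, grip at (0.629, 0.101, 0.244). The stroke needed to bring the pointer to the band is about 27 mm. Moving over the grip.

Request:
jog_arm(series=[{"tz": 45, "fingers": 1}, {"tz": 95, "ty": 10}, {"tz": 95, "tx": 20, "ty": 45, "yaw": -1}, {"tz": 95, "tx": 45, "ty": 80, "yaw": -1}, {"tz": 95, "tx": 55, "ty": 101, "yaw": -1}, {"tz": 95, "tx": 55, "ty": 101, "yaw": -1}, {"tz": 70, "tx": 55, "ty": 101, "yaw": -1}, {"tz": 70, "tx": 55, "ty": 101, "yaw": -1}], grip_force=30)

```text
$.series[0]: bad value
```

```bash
python3 - <<'E'
from h import *
for n in ['side','wrist']: grab(n,n+'1')
a=cv2.imread('pics/side1.png')[110:230,240:340]
cv2.imwrite('pics/f.png',np.hstack([cv2.resize(a,(400,480),interpolation=cv2.INTER_CUBIC),cv2.resize(cv2.imread('pics/wrist1.png')[:,100:420],(400,480))]))
E
```

```text
(no output)
```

View pics/f.png

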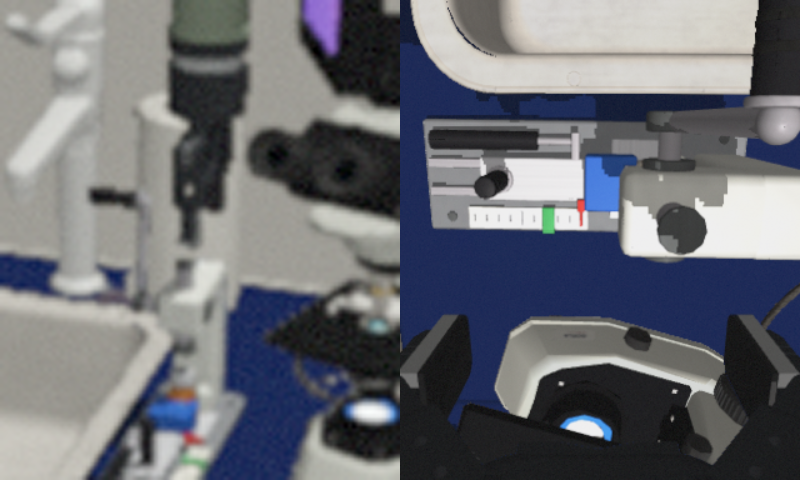

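The arm hasn't moved, because the call was refused: each row needs all its values. I'll resend it complete.

Request:
jog_arm(series=[{"fingers": 1, "tx": 0, "ty": 0, "tz": 45, "yaw": 0}, {"fingers": 1, "tx": 0, "ty": 10, "tz": 95, "yaw": 0}, {"fingers": 1, "tx": 20, "ty": 45, "tz": 95, "yaw": -1}, {"fingers": 1, "tx": 45, "ty": 80, "tz": 95, "yaw": -1}, {"fingers": 1, "tx": 55, "ty": 101, "tz": 95, "yaw": -1}, {"fingers": 1, "tx": 55, "ty": 101, "tz": 95, "yaw": -1}, {"fingers": 1, "tx": 55, "ty": 101, "tz": 70, "yaw": -1}, {"fingers": 1, "tx": 55, "ty": 101, "tz": 70, "yaw": -1}], grip_force=30)

```text
time: 1.25
position: [0.6283, 0.0998, 0.2734]
ee_rot: [0.714, 0.701, -0.002, -0.001]
wrist_force: [-0.1, -0.2, -0.0]
finger_gap: 0.0855
finger_force: 0.0
```

```bash
python3 - <<'E'
from h import *
for n in ['side','wrist']: grab(n,n+'2')
a=cv2.imread('pics/side2.png')[110:230,240:340]
cv2.imwrite('pics/g.png',np.hstack([cv2.resize(a,(400,480),interpolation=cv2.INTER_CUBIC),cv2.resize(cv2.imread('pics/wrist2.png')[:,100:420],(400,480))]))
print(sensors.observe()['position'])
s,c=np.sin(.15),np.cos(.15)
E
```

```text
[0.62972775 0.10014904 0.27578838]
```

View pics/g.png

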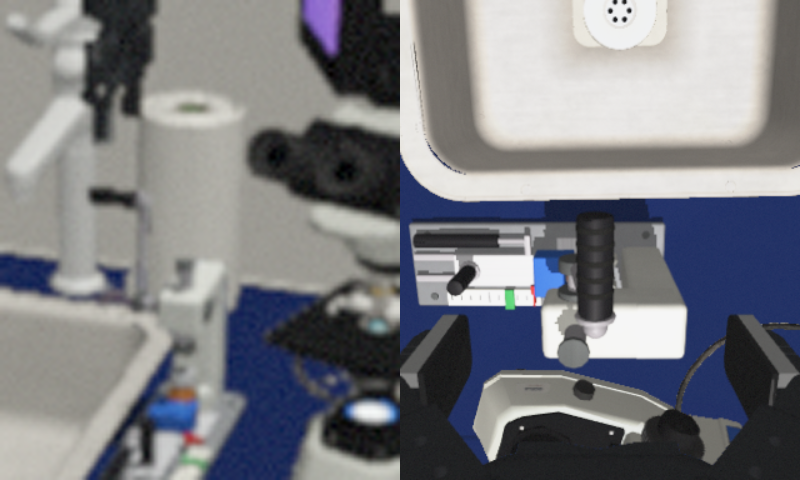

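The gripper stands above the grip, which runs from about (595,213) to (595,318) in the right half. I'll check its position.

```bash
python3 - <<'E'
from h import *
for v in (216,266,316): print(plane('wrist2',256,v/1.25,.244).round(4),plane('wrist2',256,v/1.25,.253).round(4))
E
```

```text
[0.6279 0.1268 0.244 ] [0.628  0.1288 0.253 ]
[0.6274 0.102  0.244 ] [0.6275 0.1051 0.253 ]
[0.6269 0.0754 0.244 ] [0.627  0.0797 0.253 ]
```

Request:
jog_arm(series=[{"fingers": 1, "tx": -2, "ty": 1, "tz": -20, "yaw": 0}, {"fingers": 1, "tx": -2, "ty": 1, "tz": -40, "yaw": 0}, {"fingers": 0.3, "tx": -2, "ty": 1, "tz": -54, "yaw": 0}, {"fingers": -0.2, "tx": -2, "ty": 1, "tz": -54, "yaw": 0}, {"fingers": -0.6, "tx": -2, "ty": 1, "tz": -54, "yaw": 0}, {"fingers": -1, "tx": -2, "ty": 1, "tz": -54, "yaw": 0}, {"fingers": -1, "tx": -2, "ty": 1, "tz": -54, "yaw": 0}, {"fingers": -1, "tx": -2, "ty": 1, "tz": -54, "yaw": 0}, {"fingers": -1, "tx": -2, "ty": 1, "tz": -54, "yaw": 0}, {"fingers": -1, "tx": -2, "ty": 1, "tz": -54, "yaw": 0}], grip_force=35)

```text
time: 2.6
position: [0.6279, 0.1021, 0.2222]
ee_rot: [0.713, 0.701, 0.0, 0.0]
wrist_force: [-2.5, -0.7, 6.4]
finger_gap: 0.0124
finger_force: 30.8
```

```bash
python3 - <<'E'
from h import *
for n in ['scene','wrist']: grab(n,n+'3')
a=cv2.imread('pics/scene3.png')[90:210,220:320]
cv2.imwrite('pics/i.png',np.hstack([cv2.resize(a,(400,480),interpolation=cv2.INTER_CUBIC),cv2.resize(cv2.imread('pics/wrist3.png')[110:302,170:330],(400,480),interpolation=cv2.INTER_CUBIC)]))
print(sensors.observe())
E
```

```text
{'time': 2.7, 'qpos': array([1.43019438e-01, 4.07762383e-01, 1.38621710e+00, 8.27217864e-05,
       1.34662065e+00, 1.60359815e-01]), 'joint_vel': array([ 3.64223547e-04,  1.43511528e-03,  8.47484409e-05,  1.39710936e-03,
       -9.51370085e-05,  1.11082283e-03]), 'effort': array([-1.79289007e-01, -4.31778681e+01, -2.31607479e+01, -7.54527748e-02,
       -9.12589207e-01,  3.48677650e-04]), 'position': array([0.62796611, 0.10207546, 0.2222071 ]), 'ee_rot': array([7.13217219e-01, 7.00942901e-01, 4.23785793e-04, 2.61354151e-04]), 'wrist_force': array([-2.93784427, -0.63826325,  6.49285884]), 'ft_torque': array([-0.05150348,  0.48249825, -0.02285464]), 'finger_force': 30.78352600336075, 'finger_gap': 0.01193803501547785}
```

View pics/i.png

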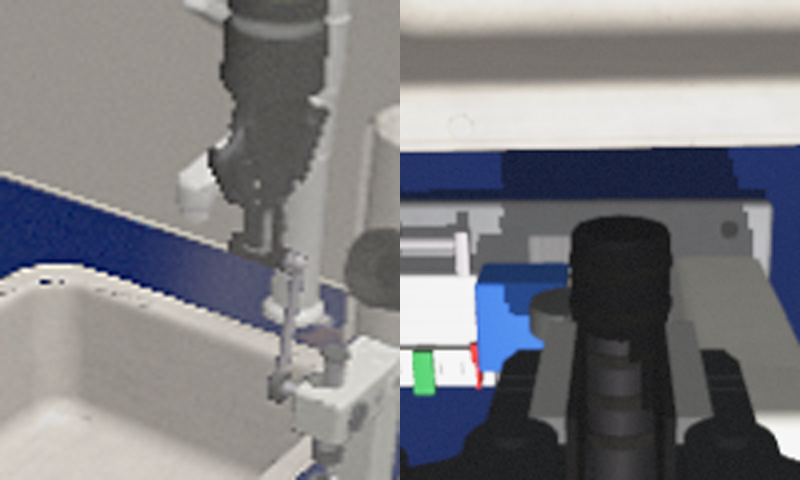

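The gap of 12 mm against an 18 mm grip, with an upward push on the tool, suggests the pads hold the grip above its middle. I'll open a little, lower the tool and grip again.

Request:
jog_arm(series=[{"fingers": -0.2, "tx": 0, "ty": 0, "tz": 0, "yaw": 0}, {"fingers": -0.2, "tx": 0, "ty": 0, "tz": -3, "yaw": 0}, {"fingers": -0.2, "tx": 0, "ty": 0, "tz": -8, "yaw": 0}, {"fingers": -1, "tx": 0, "ty": 0, "tz": -8, "yaw": 0}, {"fingers": -1, "tx": 0, "ty": 0, "tz": -8, "yaw": 0}, {"fingers": -1, "tx": 0, "ty": 0, "tz": -8, "yaw": 0}, {"fingers": -1, "tx": 0, "ty": 0, "tz": -8, "yaw": 0}], grip_force=35)

```text
time: 3.58
position: [0.6276, 0.1019, 0.2123]
ee_rot: [0.713, 0.701, -0.001, -0.0]
wrist_force: [0.5, 0.3, -4.6]
finger_gap: 0.0164
finger_force: 34.5
```

Request:
jog_arm(series=[{"fingers": -1, "tx": 0, "ty": 0, "tz": 0, "yaw": 0}, {"fingers": -1, "tx": 0, "ty": 0, "tz": 0, "yaw": 0}], grip_force=40)

```text
time: 3.82
position: [0.6276, 0.1019, 0.2124]
ee_rot: [0.713, 0.701, -0.001, -0.0]
wrist_force: [-0.9, -0.1, -8.6]
finger_gap: 0.0163
finger_force: 39.8
```

The two readings fit a narrow pad contact: 6.6 mm too high the first time, 3.8 mm too low now. The right TCP height is about 0.216.

Request:
jog_arm(series=[{"fingers": -0.3, "tx": 0, "ty": 0, "tz": 0, "yaw": 0}, {"fingers": -0.3, "tx": 0, "ty": 0, "tz": 3, "yaw": 0}, {"fingers": -1, "tx": 0, "ty": 0, "tz": 3, "yaw": 0}, {"fingers": -1, "tx": 0, "ty": 0, "tz": 3, "yaw": 0}, {"fingers": -1, "tx": 0, "ty": 0, "tz": 3, "yaw": 0}, {"fingers": -1, "tx": 0, "ty": 0, "tz": 3, "yaw": 0}], grip_force=45)

```text
time: 4.58
position: [0.6279, 0.1022, 0.2184]
ee_rot: [0.713, 0.701, 0.001, 0.0]
wrist_force: [-2.3, -0.5, 6.4]
finger_gap: 0.015
finger_force: 43.9
```

Squeezing pushes the tool off the round grip. I'll cage it instead, with a 22 mm gap and the tool slightly lower: the rear finger pulls the lever, and the spring keeps the grip against it on the way back.

Request:
jog_arm(series=[{"fingers": -0.48, "tx": 0, "ty": 0, "tz": 0, "yaw": 0}, {"fingers": -0.48, "tx": 0, "ty": 0, "tz": -5, "yaw": 0}, {"fingers": -0.48, "tx": 0, "ty": 0, "tz": -5, "yaw": 0}, {"fingers": -0.48, "tx": -4, "ty": 0, "tz": -5, "yaw": 0}, {"fingers": -0.48, "tx": -10, "ty": 0, "tz": -4, "yaw": 0}, {"fingers": -0.48, "tx": -20, "ty": 0, "tz": -4, "yaw": 0}, {"fingers": -0.48, "tx": -20, "ty": 0, "tz": -4, "yaw": 0}], grip_force=45)

```text
time: 5.45
position: [0.6077, 0.1022, 0.2131]
ee_rot: [0.713, 0.701, 0.001, 0.0]
wrist_force: [1.6, 0.7, 2.8]
finger_gap: 0.0223
finger_force: 1.4
```

Request:
jog_arm(series=[{"fingers": -0.48, "tx": 0, "ty": 0, "tz": -4, "yaw": 0}, {"fingers": -0.48, "tx": 0, "ty": 0, "tz": -8, "yaw": 0}, {"fingers": -0.48, "tx": 0, "ty": 0, "tz": -8, "yaw": 0}])

```text
time: 5.82
position: [0.6078, 0.1018, 0.2033]
ee_rot: [0.713, 0.701, -0.001, -0.0]
wrist_force: [2.6, -0.1, -1.1]
finger_gap: 0.0221
finger_force: 1.4
```

```bash
python3 - <<'E'
from h import *
for n in ['side','wrist','scene']: grab(n,n+'4')
a=cv2.imread('pics/scene4.png')[100:200,210:310];b=cv2.imread('pics/side4.png')[120:220,225:325]
cv2.imwrite('pics/j.png',np.hstack([cv2.resize(a,(400,400),interpolation=cv2.INTER_CUBIC),cv2.resize(b,(400,400),interpolation=cv2.INTER_CUBIC)]))
s=sensors.observe();print(s['wrist_force'],s['ft_torque'],s['position'],s['finger_force'])
E
```

```text
[ 2.22412781  0.18864584 -0.9613895 ] [-0.04562051 -0.46427755  0.01392894] [0.60764884 0.10184428 0.20335091] 1.3993138074874878
```

View pics/j.png

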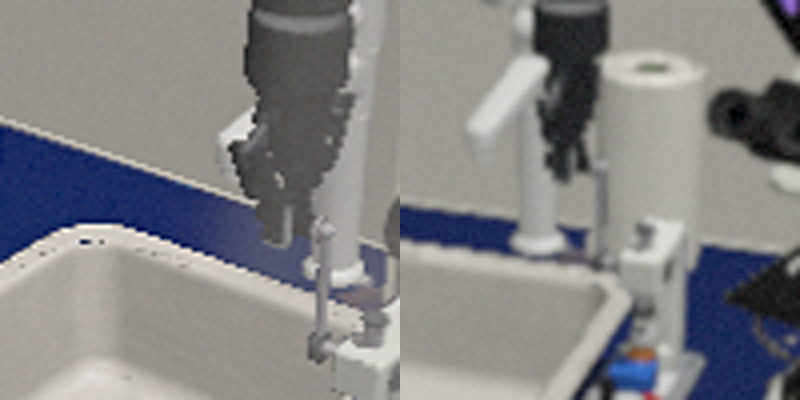

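The grip now sits well inside the fingers and the lever has started forward. Continuing the arc.

Request:
jog_arm(series=[{"fingers": -0.48, "tx": -10, "ty": 0, "tz": -1, "yaw": 0}, {"fingers": -0.48, "tx": -20, "ty": 0, "tz": -3, "yaw": 0}, {"fingers": -0.48, "tx": -29, "ty": 1, "tz": -6, "yaw": 0}, {"fingers": -0.48, "tx": -38, "ty": 1, "tz": -10, "yaw": 0}, {"fingers": -0.48, "tx": -47, "ty": 1, "tz": -15, "yaw": 0}, {"fingers": -0.48, "tx": -56, "ty": 1, "tz": -20, "yaw": 0}, {"fingers": -0.48, "tx": -56, "ty": 1, "tz": -20, "yaw": 0}])

```text
time: 6.85
position: [0.551, 0.1032, 0.1836]
ee_rot: [0.713, 0.701, -0.0, -0.001]
wrist_force: [4.1, 0.8, 2.9]
finger_gap: 0.0224
finger_force: 2.2
```

Request:
jog_arm(series=[{"fingers": -0.48, "tx": -4, "ty": 0, "tz": -3, "yaw": 0}, {"fingers": -0.48, "tx": -8, "ty": 0, "tz": -7, "yaw": 0}, {"fingers": -0.48, "tx": -12, "ty": 0, "tz": -10, "yaw": 0}, {"fingers": -0.48, "tx": -16, "ty": 0, "tz": -14, "yaw": 0}, {"fingers": -0.48, "tx": -18, "ty": 0, "tz": -14, "yaw": 0}, {"fingers": -0.48, "tx": -18, "ty": 0, "tz": -14, "yaw": 0}])

```text
time: 7.6
position: [0.5365, 0.1031, 0.1701]
ee_rot: [0.713, 0.701, 0.002, 0.002]
wrist_force: [10.5, 0.2, -1.8]
finger_gap: 0.0221
finger_force: 5.1
```

Request:
jog_arm(series=[{"fingers": -0.48, "tx": -3, "ty": 0, "tz": -1, "yaw": 0}, {"fingers": -0.48, "tx": -6, "ty": 0, "tz": -1, "yaw": 0}, {"fingers": -0.48, "tx": -6, "ty": 0, "tz": -1, "yaw": 0}])

```text
time: 7.98
position: [0.5354, 0.1031, 0.169]
ee_rot: [0.713, 0.701, 0.006, 0.005]
wrist_force: [22.9, 0.3, -10.3]
finger_gap: 0.0221
finger_force: 11.2
```

The force jumped by 12 N for 1 mm of movement, so the lever is at its stop. Easing back slowly.

Request:
jog_arm(series=[{"fingers": -0.48, "tx": 5, "ty": 0, "tz": 0, "yaw": 0}, {"fingers": -0.48, "tx": 9, "ty": 0, "tz": 1, "yaw": 0}, {"fingers": -0.48, "tx": 12, "ty": 0, "tz": 4, "yaw": 0}, {"fingers": -0.48, "tx": 16, "ty": 0, "tz": 7, "yaw": 0}, {"fingers": -0.48, "tx": 20, "ty": 0, "tz": 11, "yaw": 0}, {"fingers": -0.48, "tx": 24, "ty": 0, "tz": 14, "yaw": 0}, {"fingers": -0.48, "tx": 28, "ty": 0, "tz": 17, "yaw": 0}, {"fingers": -0.48, "tx": 32, "ty": 0, "tz": 19, "yaw": 0}, {"fingers": -0.48, "tx": 36, "ty": 0, "tz": 22, "yaw": 0}, {"fingers": -0.48, "tx": 41, "ty": 0, "tz": 24, "yaw": 0}])

```text
time: 9.22
position: [0.5684, 0.1025, 0.1913]
ee_rot: [0.713, 0.701, -0.002, -0.001]
wrist_force: [6.1, -0.6, -3.7]
finger_gap: 0.0223
finger_force: 2.8
```

Request:
jog_arm(series=[{"fingers": -0.48, "tx": 6, "ty": 0, "tz": 2, "yaw": 0}, {"fingers": -0.48, "tx": 12, "ty": 0, "tz": 5, "yaw": 0}, {"fingers": -0.48, "tx": 18, "ty": 0, "tz": 7, "yaw": 0}, {"fingers": -0.48, "tx": 24, "ty": 0, "tz": 8, "yaw": 0}, {"fingers": -0.48, "tx": 30, "ty": 0, "tz": 9, "yaw": 0}, {"fingers": -0.48, "tx": 36, "ty": 0, "tz": 9, "yaw": 0}, {"fingers": -0.48, "tx": 42, "ty": -1, "tz": 9, "yaw": 0}, {"fingers": -0.48, "tx": 48, "ty": -1, "tz": 9, "yaw": 0}, {"fingers": -0.48, "tx": 53, "ty": -1, "tz": 9, "yaw": 0}, {"fingers": -0.48, "tx": 57, "ty": -1, "tz": 9, "yaw": 0}])

```text
time: 10.48
position: [0.6261, 0.1019, 0.2021]
ee_rot: [0.713, 0.701, -0.0, -0.0]
wrist_force: [0.3, 0.2, 0.4]
finger_gap: 0.0218
finger_force: 0.0
```

The lever is at rest and free of force. Opening, lifting and moving over the post.

Request:
jog_arm(series=[{"fingers": 0.06, "tx": 0, "ty": 0, "tz": 0, "yaw": 0}, {"fingers": 0.06, "tx": 0, "ty": 0, "tz": 0, "yaw": 0}, {"fingers": 0.06, "tx": 0, "ty": 0, "tz": 40, "yaw": 0}, {"fingers": 0.06, "tx": 0, "ty": 0, "tz": 85, "yaw": 0}, {"fingers": 0.06, "tx": -40, "ty": -20, "tz": 85, "yaw": 0}, {"fingers": 0.06, "tx": -85, "ty": -50, "tz": 85, "yaw": 0}, {"fingers": 0.06, "tx": -128, "ty": -75, "tz": 60, "yaw": 0}, {"fingers": 0.06, "tx": -128, "ty": -75, "tz": 10, "yaw": 0}, {"fingers": 0.06, "tx": -128, "ty": -75, "tz": -40, "yaw": 0}, {"fingers": 0.06, "tx": -128, "ty": -75, "tz": -40, "yaw": 0}])

```text
time: 11.72
position: [0.4948, 0.0269, 0.1595]
ee_rot: [0.713, 0.701, -0.003, -0.003]
wrist_force: [0.7, -0.7, 0.1]
finger_gap: 0.0452
finger_force: 0.0
```

```bash
python3 - <<'E'
from h import *
grab('wrist','wrist5');grab('side','side5')
s=sensors.observe();print(s['position'],s['wrist_force'],s['finger_gap'])
# post top: predicted pixel; lever check by black pixels near predicted grip in side view
print(proj('wrist5',[[.498,.027,.078]]),proj('side5',[[.6275,.1015,.244]]))
a=cv2.imread('pics/wrist5.png');cv2.imwrite('pics/k.png',np.hstack([cv2.resize(a,(480,360)),cv2.resize(cv2.imread('pics/side5.png')[120:240,240:340],(300,360),interpolation=cv2.INTER_CUBIC)]))
E
```

```text
[0.49888171 0.02709208 0.16353159] [0.05866344 0.03696285 0.73604665] 0.04541283043698334
[[263.81000202 193.4073903 ]] [[268.44618352 158.67605925]]
```

Request:
jog_arm(series=[{"fingers": 0.06, "tx": -1, "ty": 0, "tz": -40, "yaw": 0}, {"fingers": 0.06, "tx": -1, "ty": 0, "tz": -75, "yaw": 0}, {"fingers": 0.06, "tx": -1, "ty": 0, "tz": -85, "yaw": 0}, {"fingers": 0.06, "tx": -1, "ty": 0, "tz": -95, "yaw": 0}, {"fingers": 0.06, "tx": -1, "ty": 0, "tz": -95, "yaw": 0}])

```text
time: 12.45
position: [0.4979, 0.0271, 0.0679]
ee_rot: [0.713, 0.701, 0.001, 0.001]
wrist_force: [0.1, 0.6, 0.4]
finger_gap: 0.0456
finger_force: 0.0
```

No contact so far. Down the rest of the way, then close.

Request:
jog_arm(series=[{"fingers": 0.06, "tx": 0, "ty": 0, "tz": -15, "yaw": 0}, {"fingers": 0.06, "tx": 0, "ty": 0, "tz": -29, "yaw": 0}, {"fingers": 0.06, "tx": 0, "ty": 0, "tz": -29, "yaw": 0}, {"fingers": -0.4, "tx": 0, "ty": 0, "tz": -29, "yaw": 0}, {"fingers": -1, "tx": 0, "ty": 0, "tz": -29, "yaw": 0}, {"fingers": -1, "tx": 0, "ty": 0, "tz": -29, "yaw": 0}, {"fingers": -1, "tx": 0, "ty": 0, "tz": -29, "yaw": 0}, {"fingers": -1, "tx": 0, "ty": 0, "tz": -29, "yaw": 0}, {"fingers": -1, "tx": 0, "ty": 0, "tz": -29, "yaw": 0}], grip_force=50)

```text
time: 13.58
position: [0.4964, 0.027, 0.0385]
ee_rot: [0.713, 0.701, -0.0, -0.0]
wrist_force: [-3.7, -0.3, 5.7]
finger_gap: 0.0135
finger_force: 48.9
```

Request:
jog_arm(series=[{"fingers": -1, "tx": -4, "ty": 0, "tz": 0, "yaw": 0}, {"fingers": -1, "tx": -9, "ty": 0, "tz": 0, "yaw": 0}, {"fingers": -1, "tx": -14, "ty": 0, "tz": 0, "yaw": 0}, {"fingers": -1, "tx": -19, "ty": 0, "tz": 0, "yaw": 0}, {"fingers": -1, "tx": -23, "ty": 0, "tz": 0, "yaw": 0}, {"fingers": -1, "tx": -27, "ty": 1, "tz": 0, "yaw": 0}, {"fingers": -1, "tx": -27, "ty": 1, "tz": 0, "yaw": 0}, {"fingers": -1, "tx": -27, "ty": 1, "tz": 0, "yaw": 0}])

```text
time: 14.58
position: [0.4736, 0.0275, 0.0386]
ee_rot: [0.713, 0.701, 0.002, 0.003]
wrist_force: [6.0, -2.3, -4.2]
finger_gap: 0.0134
finger_force: 48.8
```

```bash
python3 - <<'E'
from h import *
for n in ['wrist','scene','side']: grab(n,n+'6')
s=sensors.observe();print(s['position'],s['wrist_force'],s['finger_gap'],s['finger_force'])
a=cv2.imread('pics/scene6.png')[190:270,245:325];b=cv2.imread('pics/wrist6.png')
print(proj('wrist6',[[.533,-.0105,.018],[.533,-.0126,.026],[.6,.02,.07]]))
t=np.hstack([cv2.resize(a,(400,400),interpolation=cv2.INTER_CUBIC),cv2.resize(cv2.imread('pics/side6.png')[185:249,255:319],(400,400),interpolation=cv2.INTER_CUBIC)])
t2=np.zeros((200,800,3),np.uint8);t2[:,:267]=cv2.resize(b,(267,200));t2[:,270:800]=cv2.resize(b[100:292],(530,200))
cv2.imwrite('pics/l.png',np.vstack([t,t2]))
# color centroids
for f in ['wrist0','wrist6','scene0','scene6','side0','side6']:
    im=cv2.imread(f'pics/{f}.png').astype(int);B,G,Rr=im[...,0],im[...,1],im[...,2]
    x=proj(f,[[.545,-.01,.02]])[0]; r=50 if 'wrist' in f else 25
    yy,xx=np.mgrid[:384,:512]; w=(abs(xx-x[0])<r)&(abs(yy-x[1])<r)
    for n,m in [('red',(Rr>140)&(G<70)&(B<70)&w),('green',(G>120)&(Rr<100)&(B<120)&w)]:
        if m.any(): print(f,n,m.sum(),xx[m].mean().round(1),yy[m].mean().round(1),xx[m].min(),xx[m].max(),yy[m].min(),yy[m].max())
E
```

```text
[0.47360853 0.02746381 0.03857255] [ 6.21828072 -2.45447301 -3.83385098] 0.013450029415541501 48.845431208610535
[[356.30366096 278.0023923 ]
 [359.83263407 287.91810767]
 [538.78584187 271.47153687]]
wrist0 red 14 244.6 168.7 243 246 160 178
wrist0 green 126 217.6 175.6 214 223 166 186
wrist6 red 51 371.3 264.9 368 378 257 283
wrist6 green 53 354.5 275.4 349 364 263 287
scene0 red 5 297.6 232.8 296 300 232 234
scene0 green 13 295.7 240.7 293 298 239 243
scene6 red 10 293.8 236.7 292 296 235 238
scene6 green 16 295.4 240.6 292 299 239 243
side0 red 1 287.0 219.0 287 287 219 219
side6 red 2 285.5 222.0 285 286 222 222
side6 green 1 291.0 226.0 291 291 226 226
```

View pics/l.png

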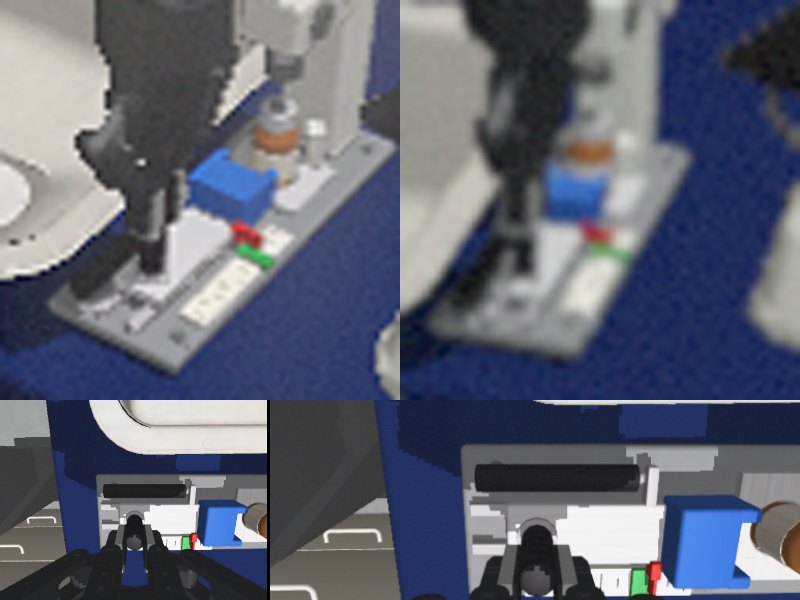

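The slide is out and gripped, the vial stands in its seat, and the red pointer is still just behind the green band (red about (655,580), green about (638,582) in the lower strip). I'll measure what's left.

```bash
cat > m.py <<'E'
from h import *
import sys
f=sys.argv[1]
im=cv2.imread(f'pics/{f}.png').astype(int);B,G,Rr=im[...,0],im[...,1],im[...,2]
for v in range(250,300,3):
    r=[u for u in range(320,420) if Rr[v,u]>100 and G[v,u]<80 and B[v,u]<80]
    g=[u for u in range(320,420) if G[v,u]>100 and Rr[v,u]<110 and B[v,u]<130 and G[v,u]>Rr[v,u]+40]
    P=lambda u,z:plane(f,u,v,z)[:2].round(4)
    if r: print(v,'R',r[0],r[-1],P((r[0]+r[-1]+1)/2,.022),P((r[0]+r[-1]+1)/2,.026))
    if g: print(v,'G',g[0],g[-1],P(g[0],.018),P(g[-1]+1,.018))
E
python3 m.py wrist6
```

```text
256 R 367 376 [0.5401 0.0061] [0.5387 0.0081]
259 R 363 378 [0.5397 0.0042] [0.5382 0.0062]
262 R 368 378 [0.5413 0.0022] [0.5398 0.0042]
265 R 368 376 [5.409e-01 2.000e-04] [0.5394 0.0023]
265 G 350 362 [ 0.5286 -0.0015] [ 0.5365 -0.0017]
268 R 367 376 [ 0.5407 -0.0018] [5.393e-01 4.000e-04]
268 G 350 364 [ 0.5287 -0.0036] [ 0.5379 -0.0038]
271 R 367 375 [ 0.5406 -0.0038] [ 0.5391 -0.0016]
271 G 350 364 [ 0.5288 -0.0056] [ 0.538  -0.0058]
274 R 370 371 [ 0.5404 -0.0058] [ 0.539  -0.0035]
274 G 350 364 [ 0.5289 -0.0077] [ 0.5382 -0.0079]
277 R 370 370 [ 0.5403 -0.0078] [ 0.5388 -0.0055]
277 G 349 364 [ 0.5284 -0.0097] [ 0.5383 -0.0099]
280 R 369 370 [ 0.5401 -0.0098] [ 0.5387 -0.0075]
280 G 349 363 [ 0.5286 -0.0118] [ 0.5379 -0.012 ]
283 R 369 370 [ 0.5403 -0.0118] [ 0.5388 -0.0095]
283 G 349 363 [ 0.5287 -0.0138] [ 0.538  -0.0141]
286 R 369 371 [ 0.5408 -0.0139] [ 0.5393 -0.0115]
286 G 349 353 [ 0.5288 -0.0159] [ 0.5319 -0.016 ]
```

Request:
jog_arm(series=[{"fingers": -1, "tx": -3, "ty": 0, "tz": 0, "yaw": 0}, {"fingers": -1, "tx": -6, "ty": 0, "tz": 0, "yaw": 0}, {"fingers": -1, "tx": -7, "ty": 0, "tz": 0, "yaw": 0}, {"fingers": -1, "tx": -7, "ty": 0, "tz": 0, "yaw": 0}, {"fingers": -1, "tx": -7, "ty": 0, "tz": 0, "yaw": 0}], grip_force=60)

```text
time: 15.35
position: [0.467, 0.0276, 0.0386]
ee_rot: [0.713, 0.701, 0.003, 0.003]
wrist_force: [6.1, -2.0, -3.4]
finger_gap: 0.0129
finger_force: 59.0
```

```bash
python3 -c "
from h import *
grab('wrist','wrist7');grab('side','side7');s=sensors.observe();print(s['position'],s['wrist_force'],s['finger_gap'],s['finger_force'])
o,d=ray('wrist7',0,0);print(o-load('wrist7')[2][:3,3])"; python3 m.py wrist7
```

```text
[0.46700205 0.02757409 0.03863021] [ 6.79157762 -2.07447828 -4.44158856] 0.0128372852425283 59.016528725624084
[0. 0. 0.]
256 R 366 376 [0.5333 0.0062] [0.5318 0.0081]
259 R 368 378 [0.5346 0.0042] [0.5331 0.0062]
262 R 368 377 [0.5345 0.0022] [0.533  0.0043]
265 R 368 376 [5.343e-01 2.000e-04] [0.5328 0.0023]
265 G 361 362 [ 0.5287 -0.0017] [ 0.53   -0.0017]
268 R 367 376 [ 0.5342 -0.0017] [5.327e-01 4.000e-04]
268 G 361 364 [ 0.5289 -0.0037] [ 0.5313 -0.0038]
271 R 367 376 [ 0.5343 -0.0037] [ 0.5329 -0.0015]
271 G 361 364 [ 0.529  -0.0057] [ 0.5315 -0.0058]
274 R 370 372 [ 0.5342 -0.0057] [ 0.5327 -0.0035]
274 G 360 375 [ 0.5285 -0.0078] [ 0.5385 -0.008 ]
277 R 370 372 [ 0.5343 -0.0078] [ 0.5329 -0.0055]
277 G 360 374 [ 0.5287 -0.0098] [ 0.538  -0.0101]
280 R 369 372 [ 0.5342 -0.0098] [ 0.5327 -0.0075]
280 G 360 374 [ 0.5288 -0.0119] [ 0.5382 -0.0122]
283 R 369 371 [ 0.5341 -0.0118] [ 0.5326 -0.0094]
283 G 360 374 [ 0.529 -0.014] [ 0.5383 -0.0143]
286 R 369 371 [ 0.5342 -0.0139] [ 0.5327 -0.0115]
286 G 373 373 [ 0.5373 -0.0163] [ 0.5379 -0.0163]
```

The pointer (x about 0.5335) is centred in the band (0.5287–0.5382), the band is unmoved and the grip is steady.

```bash
python3 -c "
from workcell import ticket
print(ticket.finish_job())"
```

```text
the job is handed in; nothing more can be done
None
```

The job is handed in: I pulled the lever to its stop and eased it back to rest over about 2.5 s, and the gripper is holding the slide with its pointer centred in the green band. I judged the stop by the jump in force and didn't measure how far the cap went down.

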